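# Park the clip dish under the low desk bridge

## Task

Put the chrome paper clip dish away: push it along the desk and in through the open front (the robot's side) of the low bamboo bridge until it stands square and fully home against the stop rail at the back. Keep it flat on the desk all the way, do not lift or tip it, and leave the protractor on the bridge, the pencil mug, the tape holder and the wooden chest where they are. When it is home, draw your fingers back clear of everything.

Things in the scene. Friction and masses are not known exactly. Their poses are not given: they have to be found in the camera images.
- dish: Shallow open chromed steel dish with paper clips, loose, 0.2 kg. 76 mm along its x, 96 along y, 18 high, walls 3. Origin: centre of its underside, z up. Starts on the robot's side of the bridge, up to 60 mm off to one side, turned up to 0.5 rad. Square = its x parallel to the bridge's x (96 mm side across the opening). Slides with ordinary friction; push within 10 mm of the desk and it stays flat.
- bridge: Low bamboo bridge fixed to the desk: flat roof on two side legs. Origin on the desk; x points inwards from the open front to the back (away from the robot, turned up to 0.35 rad), y left. Roof and legs span x -33 (front) to +41 mm. Legs at y 58 to 72 mm either side: opening 116 mm wide. Roof underside 21 mm above the desk (3 mm over the dish), top at 31 mm.
- bridge_stop (a point): Middle of the near face of the stop rail, a wooden strip 10 mm high across the back of the opening under the roof, at the desk surface, at x = +33 mm, y = 0 of the bridge. With the dish home its origin is 38 mm in front of this point (bridge x = -5 mm) and its front wall sticks out 10 mm from under the roof, so no reaching under the roof is needed. Axes as the bridge's.
- protractor: Red plastic protractor, loose, half round, 100 mm wide, 54 mm deep, 4 mm thick, lying on the roof of the bridge. Origin on its underside at the middle of the straight edge. Bystander.
- mug: White ceramic mug, 78 mm across, 92 mm high, handle at its +y, with three pencils standing up to 170 mm. Origin at the centre of its underside. Stands beside the bridge, left or right. Bystander.
- tape_holder: Black plastic tape holder, 120 mm along its x, 50 mm wide, 74 mm high. Origin at the centre of its underside. Stands on the other side of the bridge, lengthwise across. Bystander.
- chest: Small wooden chest with a sliding lid, 100 mm along x, 160 mm along y, 72 mm high. Origin at the centre of its underside. Stands off to the left of the work, nearer the robot. Bystander.
Not all that is in view belongs to the job. There is more than one size of the dish; the job needs the middle-sized.

How it is judged:
By the outcome, as a careful person would: the job done as asked, in the order asked, and still so for the second after the job is handed in, with the robot touching nothing.
It also fails if it takes over 72 s, if anything falls off the work surface, if the arm or the gripper's body presses on something with over 40 N, if the wrist force passes 120 N, or if a joint passes its speed limit or range.

## Robot

A 7-joint arm with a two-finger parallel gripper is mounted at the origin on the work surface. World frame = base frame: x ahead of the robot, y to its left, z up, the work surface at z = 0. Lengths are in m, angles in rad, forces in N, time in s.
With the tool pointing down it reaches from about 0.4 to 0.85 m from the base axis. Payload 10.4 kg.
Tool frame: the origin (TCP) lies on the centre line of the jaws, within the pads' length; the fingertips stand r.tip_extent ahead of it and the grasp point (between the pads) lies 3 mm ahead of it (r.tip_extent is the distance from the TCP to the fingertips, in m); z points along the fingers, y is the direction in which the jaws open and shut (so a half turn about z gives the same grasp; the last joint's range is limited). The gripper opens to 87 mm and grips with 3 to 60 N. Pads are 19 mm wide; open, the fingers measure 117 mm over their backs; the gripper's body (75 mm by 190 mm) begins 51 mm behind the grasp point.
Start: joints at [-1.267, 0.332, -0.065, 1.46, 0.022, 1.35, -0.088], TCP at [0.201, 0.592, 0.245] pointing down, gripper open.
Joint ranges: [-2.6, 2.6], [-0.5, 2.12], [-1.47, 1.34], [0.16, 2.42], [-1.27, 4.41], [0.06, 2.06], [-2.6, 2.6]. Speed limits (rad/s): [2.22, 2.22, 2.79, 2.79, 3.14, 3.14, 3.14].

## Interface

Orientations are given as a unit quaternion [x, y, z, w].
In Python, from bench import r gives the robot as it stands. The module is installed in compiled form; this text tells all that it offers.
- The arm moves only by the shell command python3 -m jog 'ROWS' [FORCE]. ROWS is JSON, a list of rows, each a list of 5 numbers: the shift along the tool's x, y, z in cm, then the turn about the tool's z in rad, then the closure, from 0 (fully open) to 1 (shut). A call has exactly 10 rows; each row shifts and turns the pose as measured when the row begins, along the tool's axes as they then stand; what a row does not reach is not made up. A row lasts 1/10 s, in which the tool goes at most 50 mm and 8.59 degrees, less where a joint would pass 70% of its speed; a pose out of reach is approached as far as the arm can. A call with a gripper value outside its range is refused whole. The fingers move at their own pace and stop on an object; FORCE is the grip in N (left out, the last holds). Time passes only in rows, so rows that do not move let the fingers close, or fill a call up. It gives the time, the measured TCP pose, the force and the opening at its end, in the units of the state.
- r.read_state(): the state, without advancing time (a new reading comes with each control period).
- r.camera(name): name is "scene" or "top" or "wrist"; returns a dict with "pixels" (420x560x3 uint8, red, green, blue), "fx", "fy", "cx", "cy" (pixels), "camera_from_world" (4x4, takes a point from world to camera coordinates). Camera axes: x right, y up, looking along -z (the intrinsics and any distortion apply to the point x, -y, -z); pixel columns grow to the right and rows downward; lengths in m; the calibration is good to about 2 mm. A picture is of the moment at which its call begins. There is no depth.
- r.close_job(): hands the job in, once; it reports no verdict.
The state is a dict: "time": time; "joint_positions": joint angles; "joint_vel": joint speeds; "joint_torque": joint torques, N m; "ee_pos": TCP position; "eef_rot": TCP orientation; "ft_force": force on the tool from outside, world axes, zero at the start; "torque": the same for the moment, N m; "width": finger opening in m.
Only numpy, scipy, OpenCV 4.12 (cv2) and the standard library are available. Lean on these libraries where they do the work, as an engineer would, in place of code of your own. Each camera call takes 0.05 s, during which the arm holds its last target. There are 200 camera calls.

## Working session

There is one attempt and no reset: what is moved stays moved. The work goes in short steps, Python scripts to look and compute and a shell command to move; the robot and the scene stay as the last step left them, time stands still between calls to the robot, and variables do not carry over. Pictures are saved under pics/ and viewed, about 8 in all and at most 12, crops included, and the job is handed in when it is done.

```bash
mkdir -p pics; cat > h.py <<'E'
from bench import r
import numpy as np, cv2, sys
def snap(n,f):
    c=r.camera(n); cv2.imwrite(f,c['pixels'][:,:,::-1]); np.savez(f[:-4],**{k:v for k,v in c.items()}); return c
def ray(c,u,v,z):
    M=np.array(c['camera_from_world']);R=M[:3,:3];o=-R.T@M[:3,3]
    d=R.T@np.array([(u-c['cx'])/c['fx'],-(v-c['cy'])/c['fy'],-1]); return o+d*(z-o[2])/d[2]
def proj(c,p):
    M=np.array(c['camera_from_world']);q=M[:3,:3]@np.array(p)+M[:3,3]
    return np.array([c['cx']+c['fx']*q[0]/-q[2],c['cy']+c['fy']*-q[1]/-q[2]])
E
python3 - <<'E'
from h import *
a=snap('top','pics/top1.png');b=snap('scene','pics/scene1.png')
print({k:a[k] for k in a if k!='pixels'});print(r.read_state(),r.tip_extent)
E
```

```text
{'fx': 401.39350218669, 'fy': 401.39350218669, 'cx': 275.1760688416986, 'cy': 209.61300820953338, 'camera_from_world': array([[-0.01614613, -0.99985672, -0.00508411,  0.10302528],
       [ 0.98723777, -0.01674764,  0.15837016, -0.56673417],
       [-0.15843262, -0.00246216,  0.98736672, -0.95179894],
       [ 0.        ,  0.        ,  0.        ,  1.        ]])}
{'time': 0.1, 'joint_positions': array([-1.26657631,  0.33276243, -0.06469569,  1.4608338 ,  0.02157544,
        1.34989102, -0.08848223]), 'joint_vel': array([-1.96759803e-03, -5.78402417e-04,  1.58831169e-04, -9.45517733e-04,
        4.43161898e-04, -3.96271466e-05, -4.67872337e-04]), 'joint_torque': array([ 1.06549716e-03, -6.24536777e+01,  2.45293725e-02, -3.90720534e+01,
       -6.13658968e-02,  3.65356123e-02,  2.93386051e-05]), 'ee_pos': array([0.20054367, 0.59162872, 0.24387357]), 'eef_rot': array([ 1.62670370e-01,  9.86680288e-01, -5.94622944e-04, -8.20465764e-05]), 'ft_force': array([-0.2258742 , -0.1426489 , -0.16750402]), 'torque': array([0.05468548, 0.03273323, 0.03739459]), 'width': 0.08723332436004679} 0.022
```

View pics/top1.png

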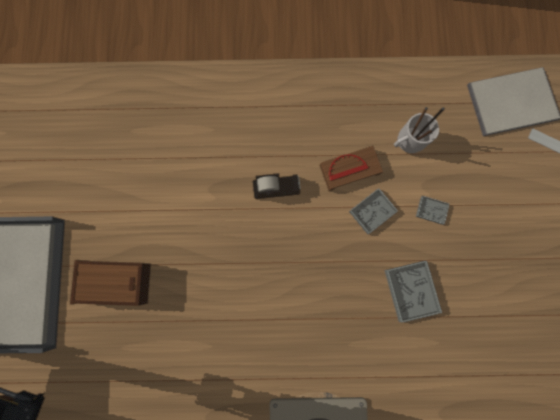

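View pics/scene1.png

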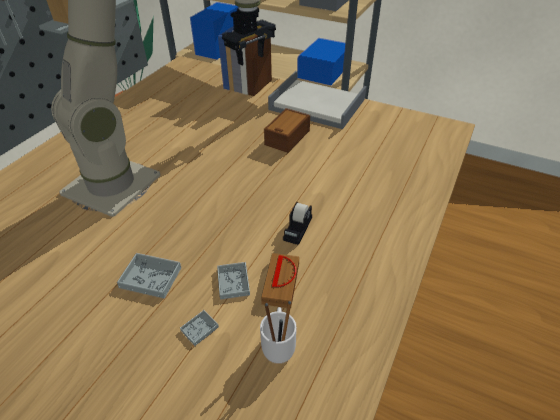

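Candidates in the top view are dishes at (375,212), (433,210) and (414,292). By relative size the middle one is (375,212), next to the bridge at (351,169). The mug is at (420,135), the tape holder at (276,186) and the chest at (110,283). I'll check the choice in a close crop.

```bash
python3 - <<'E'
import cv2
i=cv2.imread('pics/top1.png')[130:250,300:460]; cv2.imwrite('pics/c1.png',cv2.resize(i,None,fx=5,fy=5,interpolation=cv2.INTER_CUBIC))
E
```

```text
(no output)
```

View pics/c1.png

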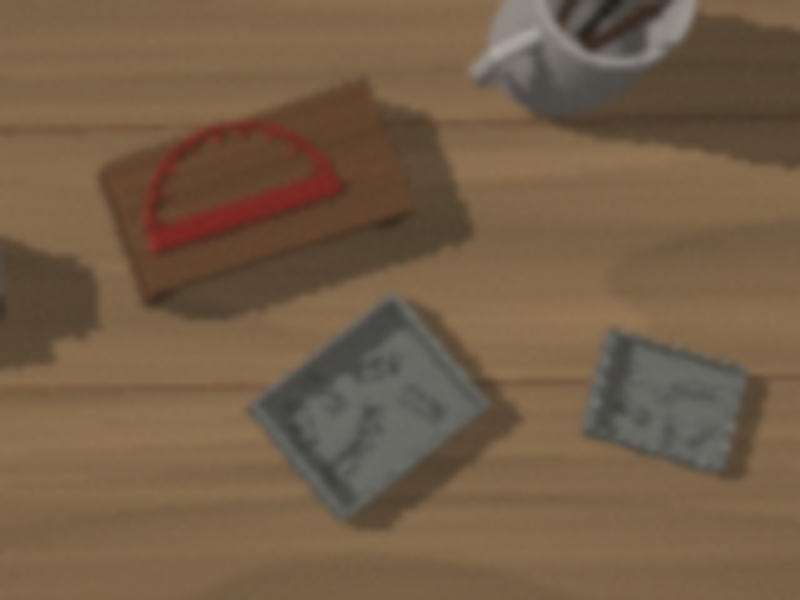

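The crop shows the middle dish with rim corners (395,295), (490,402), (345,518) and (250,410). The bridge roof corners are (100,175), (370,80), (410,208) and (148,300). I'll check their sizes.

```bash
cat > m.py <<'E'
from h import *
def quad(c,pts,z):
    P=np.array([ray(c,u,v,z)[:2] for u,v in pts]); return P
E
python3 - <<'E'
from m import *
c=dict(np.load('pics/top1.npz'))
f=lambda L:[((u+.5)/5+300-.5,(v+.5)/5+130-.5) for u,v in L]
for n,L,z in (('roof',[(100,175),(370,80),(410,208),(148,300)],.031),('dish',[(395,295),(490,402),(345,518),(250,410)],.018),('small',[(612,330),(748,368),(722,472),(584,432)],.014)):
    P=quad(c,f(L),z);e=np.roll(P,-1,0)-P
    print(n,P.mean(0).round(4),np.linalg.norm(e,axis=1).round(4),np.degrees(np.arctan2(e[:,1],e[:,0])).round(1));print(P.round(4))
for q in [(420,135),(276,186)]: print(ray(c,*q,.05))
E
```

```text
roof [ 0.6762 -0.1024] [0.1491 0.0703 0.1431 0.0695] [ -71.2 -166.3  108.6   18.6]
[[ 0.6857 -0.0222]
 [ 0.7338 -0.1633]
 [ 0.6655 -0.18  ]
 [ 0.6198 -0.0443]]
dish [ 0.5656 -0.1572] [0.0724 0.0964 0.0721 0.0969] [-141.3  127.    39.1  -52.8]
[[ 0.623  -0.1731]
 [ 0.5665 -0.2183]
 [ 0.5084 -0.1414]
 [ 0.5644 -0.0959]]
small [ 0.5665 -0.3097] [0.0713 0.0563 0.0719 0.0558] [-107.1  161.6   72.4  -19. ]
[[ 0.6035 -0.2846]
 [ 0.5825 -0.3528]
 [ 0.5291 -0.3351]
 [ 0.5508 -0.2665]]
[ 0.75359421 -0.27786675  0.05      ]
[0.62728592 0.09059896 0.05      ]
```

Sizes fit: the dish measures 72x96 mm, yaw 38°, against 56x71 mm for the small one. The bridge is at about (0.672,-0.104) with yaw 18°. Plan: use two partly open fingers as a wide pusher with tool +x forward, turning the dish as it is pushed. Transit first.

```bash
python3 -m jog '[[-4.1,-2.7,0,0,0.43],[-4.1,-2.7,0,0,0.43],[-4.1,-2.7,0,0,0.43],[-4.1,-2.7,0,0,0.43],[-4.1,-2.7,0,0,0.43],[-4.1,-2.7,0,0,0.43],[-4.1,-2.7,0,0,0.43],[-4.1,-2.7,0,0,0.43],[-4.1,-2.7,0,0,0.43],[-4.1,-2.7,0,0,0.43]]'
cat > g.py <<'E'
# usage: g.py x y z yawdeg -> total shift in present tool axes (cm) and turn (rad)
from h import *
s=r.read_state();p=np.array(s['ee_pos']);from scipy.spatial.transform import Rotation as R
M=R.from_quat(s['eef_rot']).as_matrix();y=np.degrees(np.arctan2(M[1,0],M[0,0]))
print('t',round(s['time'],2),'pos',p.round(4),'yaw',y.round(2),'tilt',M[2,2].round(5),'F',np.round(s['ft_force'],1),'w',round(s['width'],4))
if len(sys.argv)>4:
    a=list(map(float,sys.argv[1:])); print('shift cm',(M.T@(np.array(a[:3])-p)*100).round(2),'turn',np.radians((y-a[3]+180)%360-180).round(3))
E
python3 g.py .5 -.21 .245 38.3
```

```text
time: 1.1
ee_pos: [0.5028, 0.2005, 0.2394]
eef_rot: [0.156, 0.988, -0.002, -0.003]
ft_force: [0.8, 0.1, 0.0]
width: 0.0496
t 1.1 pos [0.5028 0.2005 0.2394] yaw 162.09 tilt -0.99997 F [0.8 0.1 0. ] w 0.0496
shift cm [-12.36 -39.15  -0.42] turn 2.16
```

```bash
python3 -m jog '[[-1.2,-3.9,0,0,0.43],[-1.2,-3.9,0,0,0.43],[-1.2,-3.9,0,0,0.43],[-1.2,-3.9,0,0,0.43],[-1.2,-3.9,0,0,0.43],[-1.2,-3.9,0,0,0.43],[-1.2,-3.9,0,0,0.43],[-1.2,-3.9,0,0,0.43],[-1.2,-3.9,0,0,0.43],[-1.2,-3.9,0,0,0.43]]'
python3 -m jog '[[0,0,0,0.145,0.43],[0,0,0,0.145,0.43],[0,0,0,0.145,0.43],[0,0,0,0.145,0.43],[0,0,0,0.145,0.43],[0,0,0,0.145,0.43],[0,0,0,0.145,0.43],[0,0,0,0.145,0.43],[0,0,0,0.145,0.43],[0,0,0,0.145,0.43]]'
python3 g.py .5 -.21 .12 38.3
```

```text
time: 2.1
ee_pos: [0.4947, -0.2256, 0.239]
eef_rot: [0.157, 0.988, -0.003, -0.004]
ft_force: [0.4, 0.7, 0.2]
width: 0.0498
time: 3.1
ee_pos: [0.4899, -0.2337, 0.2361]
eef_rot: [0.788, 0.616, -0.008, -0.002]
ft_force: [0.2, -0.3, -0.0]
width: 0.0495
t 3.1 pos [ 0.4899 -0.2337  0.2361] yaw 75.99 tilt -0.99987 F [ 0.2 -0.3 -0. ] w 0.0495
shift cm [ 2.65  0.56 11.58] turn 0.658
```

```bash
python3 -m jog '[[0,0,0,0.13,0.43],[0,0,0,0.13,0.43],[0,0,0,0.13,0.43],[0,0,0,0.13,0.43],[0,0,0,0.13,0.43],[0.6,-0.3,3,0,0.43],[0.6,-0.3,3,0,0.43],[0.5,-0.3,3,0,0.43],[0.5,-0.3,2.5,0,0.43],[0,0,0,0,0.43]]'
python3 g.py .5 -.21 .025 38.3
python3 - <<'E'
from h import *
snap('wrist','pics/w1.png')
E
```

```text
time: 4.1
ee_pos: [0.4974, -0.2096, 0.1155]
eef_rot: [0.949, 0.316, -0.009, -0.001]
ft_force: [-0.6, -0.4, -0.3]
width: 0.0496
t 4.1 pos [ 0.4974 -0.2096  0.1155] yaw 36.82 tilt -0.99984 F [-0.6 -0.4 -0.3] w 0.0496
shift cm [0.33 0.25 9.04] turn -0.026
```

View pics/w1.png

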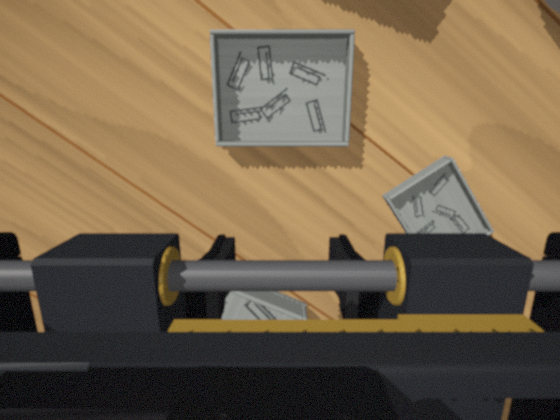

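The wrist view shows the middle dish ahead, with near rim corners at (218,146) and (348,146) and far ones at (210,31) and (355,31). The small dish is right at (440,195), and the large dish's corner shows between the fingers at (265,300). I'll compute positions and the clearance of the landing spot.

```bash
python3 - <<'E'
from m import *
c=dict(np.load('pics/w1.npz'));t=dict(np.load('pics/top1.npz'))
P=quad(c,[(218,146),(348,146),(355,31),(210,31)],.018);e=np.roll(P,-1,0)-P
print(P.round(4),P.mean(0).round(4),np.linalg.norm(e,axis=1).round(4),np.degrees(np.arctan2(e[:,1],e[:,0])).round(1))
print('small',quad(c,[(447,158),(385,197),(490,236)],.012).round(4))
print('large w',quad(c,[(225,292),(306,305)],.022).round(4),'large top',quad(t,[(387,270),(430,261),(441,313),(402,321)],.022).round(4))
E
```

```text
[[ 0.5101 -0.1429]
 [ 0.5661 -0.2176]
 [ 0.6261 -0.1733]
 [ 0.569  -0.097 ]] [ 0.5678 -0.1577] [0.0933 0.0745 0.0952 0.0747] [ -53.1   36.5  126.8 -142.1]
small [[ 0.6037 -0.2831]
 [ 0.5538 -0.2663]
 [ 0.5799 -0.3537]]
large w [[ 0.4183 -0.2123]
 [ 0.4481 -0.2713]] large top [[ 0.4158 -0.1812]
 [ 0.4361 -0.2893]
 [ 0.3101 -0.3064]
 [ 0.2926 -0.2102]]
```

```bash
python3 -m jog '[[0,0,2,0,0.43],[0,0,2,0,0.43],[0,0,2,0,0.43],[0,0,1.5,0,0.43],[0,0,1,0,0.43],[0,0,0.4,0,0.43],[0,0,0,0,0.43],[0,0,0,0,0.43],[0,0,0,0,0.43],[0,0,0,0,0.43]]'
python3 g.py .5 -.21 .025 37
```

```text
time: 5.15
ee_pos: [0.5031, -0.2154, 0.0359]
eef_rot: [0.949, 0.315, -0.002, 0.004]
ft_force: [-0.1, -0.2, -0.2]
width: 0.0494
t 5.15 pos [ 0.5031 -0.2154  0.0359] yaw 36.72 tilt -0.99996 F [-0.1 -0.2 -0.2] w 0.0494
shift cm [ 0.08 -0.63  1.08] turn -0.005
```

```bash
python3 g.py .5239 -.1908 .025 37; python3 -m jog '[[0,-0.3,0.5,0,0.43],[0,-0.3,0.4,0,0.43],[0.5,0,0.1,0,0.43],[0.5,0,0,0,0.43],[0.5,0,0,0,0.43],[0.5,0,0,0,0.43],[0.4,0,0,0,0.43],[0,0,0,0,0.43],[0,0,0,0,0.43],[0,0,0,0,0.43]]'
python3 g.py .5239 -.1908 .025 37
```

```text
t 5.15 pos [ 0.5031 -0.2154  0.0359] yaw 36.72 tilt -0.99996 F [-0.1 -0.2 -0.2] w 0.0494
shift cm [ 3.14 -0.74  1.06] turn -0.005
time: 6.15
ee_pos: [0.521, -0.1939, 0.0252]
eef_rot: [0.949, 0.316, -0.002, 0.004]
ft_force: [-0.2, 0.1, -0.2]
width: 0.0498
t 6.15 pos [ 0.521  -0.1939  0.0252] yaw 36.8 tilt -0.99997 F [-0.2  0.1 -0.2] w 0.0498
shift cm [ 0.42 -0.07  0.02] turn -0.003
```

```bash
python3 -m jog '[[0.4,-0.1,0,0,0.43],[0.4,0,0,0,0.43],[0.4,0,0,0,0.43],[0.4,0,0,0,0.43],[0.4,0,0,0,0.43],[0.4,0,0,0,0.43],[0.3,0,0,0,0.43],[0,0,0,0,0.43],[0,0,0,0,0.43],[0,0,0,0,0.43]]'
python3 g.py .5239 -.1908 .025 37
python3 - <<'E'
from h import *
snap('wrist','pics/w2.png')
E
```

```text
time: 7.15
ee_pos: [0.5426, -0.1772, 0.0252]
eef_rot: [0.949, 0.315, -0.003, 0.004]
ft_force: [-2.0, -1.8, 2.0]
width: 0.0495
t 7.15 pos [ 0.5426 -0.1772  0.0252] yaw 36.68 tilt -0.99995 F [-2.  -1.8  2. ] w 0.0495
shift cm [-2.32 -0.03  0.03] turn -0.005
```

View pics/w2.png

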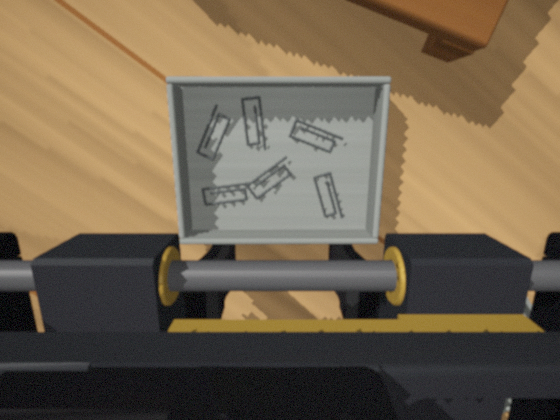

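Both fingers are on the near wall. The dish rim corners are (167,78), (390,77), (378,241) and (182,241), and the bridge roof's front-right corner is at about (488,47). Measuring.

```bash
cat > d.py <<'E'
from m import *
def dish(f,pts):
    c=dict(np.load(f)); P=quad(c,pts,.018);e=np.roll(P,-1,0)-P
    print('centre',P.mean(0).round(4),np.linalg.norm(e,axis=1).round(4),np.degrees(np.arctan2(e[:,1],e[:,0])).round(1)); return P.mean(0)
def br(p,o=(.6724,-.1036),b=18.3):
    b=np.radians(b);d=np.array(p)-o;return np.array([d@[np.cos(b),np.sin(b)],d@[-np.sin(b),np.cos(b)]]).round(4)
E
python3 - <<'E'
from d import *
m=dish('pics/w2.npz',[(182,241),(378,241),(390,77),(167,78)]);print(br(m))
c=dict(np.load('pics/w2.npz'));print(ray(c,488,47,.031),br(ray(c,488,47,.031)[:2]),br(ray(c,355,0,.031)[:2]))
E
```

```text
centre [ 0.5823 -0.1472] [0.0943 0.074  0.0943 0.0733] [ -53.4   37.2  127.  -142.8]
[-0.0992 -0.0131]
[ 0.66662898 -0.1828438   0.031     ] [-0.0304 -0.0734] [-0.0318 -0.0197]
```

```bash
python3 -m jog '[[0.48,-0.09,0,0.019,0.43],[0.48,-0.09,0,0.019,0.43],[0.48,-0.09,0,0.019,0.43],[0.48,-0.09,0,0.019,0.43],[0.48,-0.09,0,0.019,0.43],[0.48,-0.09,0,0.019,0.43],[0.48,-0.09,0,0.019,0.43],[0.48,-0.09,0,0.019,0.43],[0.48,-0.09,0,0.019,0.43],[0,0,0,0,0.43]]'
python3 g.py .5239 -.1908 .025 18.3
python3 - <<'E'
from h import *
snap('wrist','pics/w3.png')
E
```

```text
time: 8.2
ee_pos: [0.5778, -0.1444, 0.0246]
eef_rot: [0.974, 0.225, -0.002, 0.004]
ft_force: [-0.5, 0.1, -0.8]
width: 0.0496
t 8.2 pos [ 0.5778 -0.1444  0.0246] yaw 25.99 tilt -0.99995 F [-0.5  0.1 -0.8] w 0.0496
shift cm [-6.88  1.81  0.02] turn 0.134
```

View pics/w3.png

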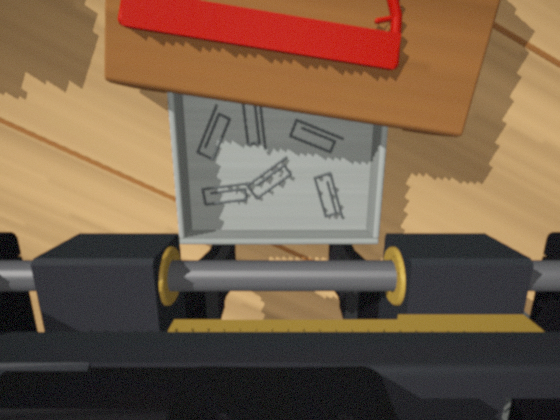

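The dish is still square on both fingers, with near rim corners (181,242) and (379,242), and is entering under the roof. The roof's front edge now runs from (105,78) to (462,134), so I can refine the bridge pose.

```bash
python3 - <<'E'
from d import *
c=dict(np.load('pics/w3.npz'))
A,B=quad(c,[(105,78),(462,134)],.031);d=A-B;L=np.linalg.norm(d);b=np.arctan2(-d[0],d[1]);ux=np.array([np.cos(b),np.sin(b)])
o=(A+B)/2+.033*ux;print('L',L,'b',np.degrees(b),'o',o)
N=quad(c,[(181,242),(379,242)],.018);e=N[0]-N[1];y=np.arctan2(-e[0],e[1]);m=N.mean(0)+.038*np.array([np.cos(y),np.sin(y)])
print('dish',np.linalg.norm(e),np.degrees(y),m,br(m,o,np.degrees(b)),br(m))
E
```

```text
L 0.14181935599635812 b 17.54844049189271 o [ 0.677303   -0.10443646]
dish 0.09500130515072597 25.877712539222376 [ 0.62331489 -0.12212445] [-0.0568 -0.0006] [-0.0524 -0.0022]
```

```bash
python3 -m jog '[[0.4,-0.09,0,0.02,0.43],[0.4,-0.09,0,0.02,0.43],[0.4,-0.09,0,0.02,0.43],[0.4,-0.09,0,0.02,0.43],[0.4,-0.09,0,0.02,0.43],[0.4,-0.09,0,0.02,0.43],[0.4,-0.09,0,0.02,0.43],[0,0,0,0,0.43],[0,0,0,0,0.43],[0,0,0,0,0.43]]'
python3 g.py .5239 -.1908 .025 17.8
python3 - <<'E'
from h import *
snap('wrist','pics/w4.png')
E
```

```text
time: 9.25
ee_pos: [0.6027, -0.1268, 0.0242]
eef_rot: [0.989, 0.15, -0.003, 0.004]
ft_force: [-2.1, -0.9, 1.2]
width: 0.0494
t 9.25 pos [ 0.6027 -0.1268  0.0242] yaw 17.27 tilt -0.99995 F [-2.1 -0.9  1.2] w 0.0494
shift cm [-9.42  3.78  0.01] turn -0.009
```

View pics/w4.png

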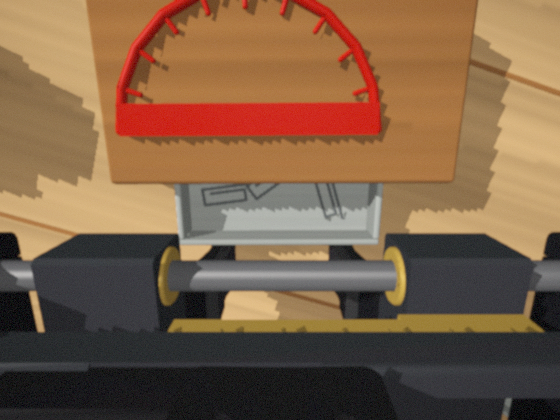

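The dish is square to the roof edge, (112,182)-(452,180) against (181,242)-(379,242), and centred. About 23 mm remain, pushed straight.

```bash
python3 -m jog '[[0.3,0,0,-0.003,0.43],[0.3,0,0,0,0.43],[0.3,0,0,0,0.43],[0.3,0,0,0,0.43],[0.3,0,0,0,0.43],[0.2,0,0,0,0.43],[0.2,0,0,0,0.43],[0,0,0,0,0.43],[0,0,0,0,0.43],[0,0,0,0,0.43]]'
python3 g.py .6249 -.1208 .025 17.6
python3 -m jog '[[0.1,0,0,0,0.43],[0.1,0,0,0,0.43],[0.1,0,0,0,0.43],[0,0,0,0,0.43],[0,0,0,0,0.43],[0,0,0,0,0.43],[0,0,0,0,0.43],[0,0,0,0,0.43],[0,0,0,0,0.43],[0,0,0,0,0.43]]'
python3 g.py .6249 -.1208 .025 17.6
```

```text
time: 10.3
ee_pos: [0.622, -0.1209, 0.0241]
eef_rot: [0.988, 0.152, -0.003, 0.004]
ft_force: [-2.6, -0.6, 2.1]
width: 0.0498
t 10.3 pos [ 0.622  -0.1209  0.0241] yaw 17.44 tilt -0.99995 F [-2.6 -0.6  2.1] w 0.0498
shift cm [ 0.28  0.08 -0.09] turn -0.003
time: 11.3
ee_pos: [0.624, -0.1203, 0.024]
eef_rot: [0.988, 0.151, -0.004, 0.004]
ft_force: [-3.0, -0.6, 2.9]
width: 0.0499
t 11.3 pos [ 0.624  -0.1203  0.024 ] yaw 17.41 tilt -0.99994 F [-3.  -0.6  2.9] w 0.0499
shift cm [ 0.07  0.08 -0.1 ] turn -0.003
```

Not at the stop yet, since the force is still sliding friction only. I'll creep on.

```bash
for i in 1 2; do python3 -m jog '[[0.1,0,0,0,0.43],[0,0,0,0,0.43],[0.1,0,0,0,0.43],[0,0,0,0,0.43],[0.1,0,0,0,0.43],[0,0,0,0,0.43],[0,0,0,0,0.43],[0,0,0,0,0.43],[0,0,0,0,0.43],[0.1,0,0,0,0.43]]'; python3 g.py; done
```

```text
time: 12.3
ee_pos: [0.6242, -0.1202, 0.0237]
eef_rot: [0.989, 0.151, -0.008, 0.003]
ft_force: [-11.9, -1.7, 8.8]
width: 0.0494
t 12.3 pos [ 0.6242 -0.1202  0.0237] yaw 17.35 tilt -0.99987 F [-11.9  -1.7   8.8] w 0.0494
time: 13.3
ee_pos: [0.6243, -0.1203, 0.0234]
eef_rot: [0.989, 0.15, -0.012, 0.002]
ft_force: [-11.9, -1.0, 9.3]
width: 0.0495
t 13.3 pos [ 0.6243 -0.1203  0.0234] yaw 17.28 tilt -0.99972 F [-11.9  -1.    9.3] w 0.0495
```

It stopped dead at 12 N, within a millimetre of the predicted home position. I'll draw back and look.

```bash
python3 -m jog '[[-0.3,0,0,0,0.43],[-0.5,0,-0.1,0,0.43],[-1,0,-0.1,0,0.43],[-1,0,-0.1,0,0.43],[-0.5,0,-1,0,0.43],[0,0,-2,0,0.43],[0,0,-2,0,0.43],[0,0,-2,0,0.43],[0,0,0,0,0.43],[0,0,0,0,0.43]]'; python3 g.py
python3 - <<'E'
from h import *
snap('wrist','pics/w5.png')
E
```

```text
time: 14.3
ee_pos: [0.5921, -0.1298, 0.103]
eef_rot: [0.989, 0.15, -0.008, 0.002]
ft_force: [0.8, -0.6, -0.4]
width: 0.0499
t 14.3 pos [ 0.5921 -0.1298  0.103 ] yaw 17.24 tilt -0.99986 F [ 0.8 -0.6 -0.4] w 0.0499
```

View pics/w5.png

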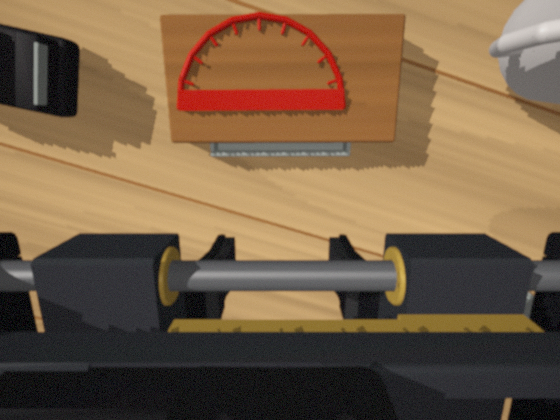

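The dish's front wall sticks out from under the roof, with rim edge (210,156)-(350,156) and roof edge (173,142)-(394,141). I'll measure the overhang and angle in an enlarged crop.

```bash
python3 - <<'E'
import cv2
i=cv2.imread('pics/w5.png')[100:200,160:410]
i=i[20:70];cv2.imwrite('pics/c2.png',cv2.resize(i,(750,600)[0:1]+(600,),interpolation=cv2.INTER_CUBIC))
E
```

```text
(no output)
```

View pics/c2.png

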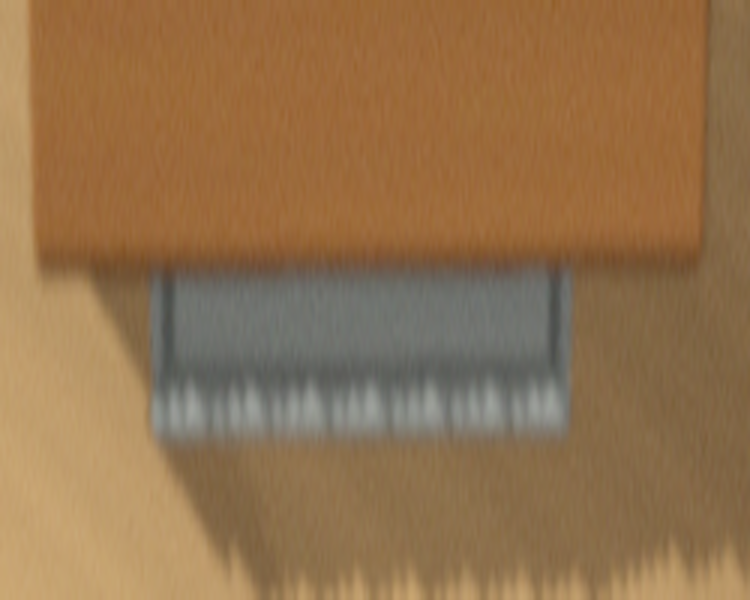

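```bash
python3 - <<'E'
from d import *
c=dict(np.load('pics/w5.npz'));M=c['camera_from_world'];print('cam',(-M[:3,:3].T@M[:3,3]).round(3))
A,B=quad(c,[(172.7,141.9),(393.3,141.4)],.031);d=A-B;b=np.arctan2(-d[0],d[1])
o=(A+B)/2+.033*np.array([np.cos(b),np.sin(b)]);print(np.linalg.norm(d),np.degrees(b),o)
for z in (.018,.0):
  N=quad(c,[(210.5,156),(349.5,156)],z);e=N[0]-N[1];print(z,np.linalg.norm(e),np.degrees(np.arctan2(-e[0],e[1])),[br(n,o,np.degrees(b)) for n in N])
E
```

```text
cam [ 0.66  -0.109  0.242]
0.14082289553037247 17.433480084721545 [ 0.67678991 -0.10485453]
0.018 0.09529179744932714 17.30113496434834 [array([-0.0435,  0.0496]), array([-0.0437, -0.0456])]
0.0 0.10294538005637442 17.30113496434833 [array([-0.0456,  0.0535]), array([-0.0458, -0.0494])]
```

The front wall is at bridge x = -43.5 mm (ideal -43), square within about 0.2°, and y is +2 mm. I'll retreat higher, take a last top view and hand in.

```bash
python3 -m jog '[[-1,0,-1,0,0.43],[-1.5,0,-2,0,0.43],[-1.5,0,-2,0,0.43],[-1.5,0,-2,0,0.43],[-1.5,0,-2,0,0.43],[-1.5,0,-2,0,0.43],[-1,0,-1,0,0.43],[0,0,0,0,0.43],[0,0,0,0,0.43],[0,0,0,0,0.43]]'; python3 g.py
python3 - <<'E'
from h import *
snap('scene','pics/s2.png')
E
```

```text
time: 15.35
ee_pos: [0.4973, -0.1568, 0.2215]
eef_rot: [0.989, 0.151, -0.013, 0.0]
ft_force: [-0.5, 0.1, -0.0]
width: 0.0497
t 15.35 pos [ 0.4973 -0.1568  0.2215] yaw 17.32 tilt -0.99965 F [-0.5  0.1 -0. ] w 0.0497
```

View pics/s2.png

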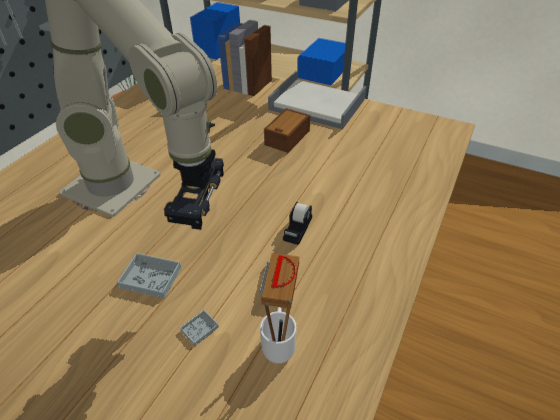

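The dish is under the bridge at (265,280), and the gripper is clear. The mug (278,337), tape holder (298,223), chest (287,130), protractor (285,272) and the other two dishes are where they were at the start.

```bash
python3 -c "
from bench import r
print(r.close_job())"
```

```text
the job is handed in; nothing more can be done
None
```

The middle-sized dish is home under the bridge, and the job is handed in at about 15.4 s of the 72 s allowed. I pushed it flat along the desk with two partly open fingers, turning it about 20° on the way. I stopped when it met the stop rail at about 12 N, then drew the fingers back and up.

- **Position:** in the last close view the dish's front wall is at bridge x = -43.5 mm (ideal -43). It is square within about 0.2° and about 2 mm left of centre.
- **Bystanders:** in the last scene view the protractor, mug, tape holder, chest and the other two dishes are where they started. I compared these by eye only, not by measurement.
- **Robot:** the gripper is clear of everything, with about zero force on the wrist.
- **Off-nominal:** at the final press the wrist also read about 9 N upward, so the fingertips may have been brushing the desk. The bridge pose from the first top view was about 4 mm off the later wrist-camera one; I used the wrist one for the final push.

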